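Clamp a sample bottle with the cam lock

ROBOT

A 6-joint arm with a two-finger parallel gripper is mounted at the origin on a cart in front of the work surface, level with it; the furniture and walls round the work are solid. World frame = base frame: x ahead of the robot, y to its left, z up, the work surface at z = 0. Lengths are in mm, angles in rad, forces in N, time in s.
With the tool pointing down it reaches from about 275 to 875 mm from the base axis. Payload 12.5 kg.
Tool frame: the origin (TCP) lies midway between the tips of the shut fingers; the grasp point (between the pads) lies 19 mm behind it (env.hold_point_z is the distance from the TCP to the grasp point, in mm); z points along the fingers, y is the line along which they close (so a half turn about z gives the same grasp; the last joint's range is limited). The gripper opens to 85 mm and grips with 20 to 120 N. Pads are 22 mm wide; open, the fingers measure 114 mm over their backs; the gripper's body (76 mm by 85 mm) begins 54 mm behind the grasp point. The pads swing forward as they close: fully open they stand 13 mm farther back than shut.
Start: joints at [-1.412, 0.351, 1.652, -0, 1.139, -0.085], TCP at [132.786, -533.716, 231.29] pointing down, gripper open.
Joint ranges: [-2.75, 2.75], [-0.79, 2.1], [0.01, 2.65], [-1.57, 4.71], [0.07, 3.14], [-2.87, 2.87]. Speed limits (rad/s): [2.22, 2.22, 2.79, 3.14, 3.14, 3.14].

INTERFACE

Orientations are given as a rotation vector (axis times angle).
In Python, from cell import monitor, cams, env gives the robot as it stands.
- The arm moves only by the tool arm_command, never from a script. Its argument "targets" is a list of rows, each a list of 7 numbers: the shift along the tool's x, y, z in m, then the turn, a rotation vector about the tool's x, y, z in rad, then the finger opening in m, from 0 to 0.0854. A call has 1 to 12 rows; each row shifts and turns the commanded pose from where the row before left it, along the tool's axes as they then stand; what a row does not reach is not made up. A row lasts 1/8 s, in which the tool goes at most 62.5 mm and 10.7 degrees, less where a joint would pass 70% of its speed; a pose out of reach is approached as far as the arm can. A call is refused whole if a number of a shift passes 0.0625 or a number of a turn 0.188, either way. A call with a gripper value outside its range is refused whole. The fingers move at their own pace and stop on an object; the grip force is fixed at half the most. Time passes only in rows, so rows that do not move let the fingers close. It gives the time, the measured TCP pose, the force, the opening and the grip force at its end, in the units of the state.
- monitor.get_obs(): the state, without advancing time (a new reading comes with each control period).
- cams.grab_frame(name): name is "side" or "top" or "wrist"; returns a dict with "color" (480x640x3 uint8, red, green, blue), "fx", "fy", "cx", "cy" (pixels), "distortion" ([k1, k2, p1, p2, k3] as OpenCV has them; the pictures are not rectified), "R" (3x3) and "t" (3): a world point X has camera coordinates R X + t. Camera axes: x right, y down, z forward; pixel columns grow to the right and rows downward; lengths in mm; the calibration is good to about 2 mm. A picture is of the moment at which its call begins. There is no depth.
- env.close_job(): hands the job in; it is judged then, once.
Trained networks look in a picture, given as the dict that the camera call returned (one of the last four; its "shot" number tells which), for a name from the list of things; names that differ only in an ending like _2 or _b are one class to them, and where a whole thing is asked for, a point or a joint stands for the part that bears it (a point fixed in the world has none). Each returns a list of dicts, best first, with "confidence" (0 to 1); they miss things now and then, are a little off and sometimes report something else, mostly with a low value. They report only what shows in the picture. A call takes as long as a camera call.
- cams.regions_of(picture, target): "mask" (480x640 bool, what is visible of it) and "rect" ([left, top, right, bottom] in pixels, round what is visible of it).
- cams.spot_point(picture, target): "position" ([column, row] in pixels: a listed point, or the origin of a listed thing).
The state is a dict: "time_s": time; "joint_positions": joint angles; "joint_velocities": joint speeds; "effort": joint torques, N m; "ee_pos": TCP position; "tool_rot": TCP orientation; "wrist_force": force on the tool from outside, world axes, zero at the start; "torque": the same for the moment, N m; "opening": finger opening in mm; "gripper_force": force on a finger pad.
Only numpy, scipy, OpenCV 4.12 (cv2) and the standard library are available. Lean on these libraries where they do the work, as an engineer would, in place of code of your own. Each camera call takes 0.05 s, during which the arm holds its last target. There are 200 camera calls.

TASK

Lock the sample bottle into the bottle clamp: swing the cam lever out to its far stop so that the cam's low side faces the follower, push the slide forward by its upright push plate until its jaw closes on the bottle, then swing the lever back to its first stop so that the cam locks behind the follower. Push with the fingertips or the outside of the shut fingers only: nothing is gripped or lifted, and the bottle and the other things on the table are not touched.

Things in the scene. Friction and masses are not known exactly. Their poses are not given: they have to be found in the camera images.
- clamp: the bottle clamp, aluminium and steel parts on a grey base plate 212 x 150 mm, top 14 mm above the table, fixed to the table. Origin at table height; +x is the way the slide closes, +y the side of the cam and its lever, z up. The base spans x -94 to 118, y -75 to 75 mm. The slide runs along y = -30 mm; the fixed V block is at x = 80 to 114 mm, 58 mm high
- cam_pivot (a point): the vertical axis of cam plate and lever: x = 0, y = 31 mm in the clamp's frame, 41 mm above the table. A short steel pin 42 mm from it, up to 47 mm above the table, stands at each end of the lever's swing
- cam (a joint): cam and lever angle, rad. 0: inner stop, lever 165 deg from the clamp's +x (counted towards +y), lobe towards the slide: bars the follower, or locks it once home. Grows clockwise from above, lever passing over the +y side, to the outer stop at 2.25 (lever 36 deg from +x): low side to the follower, which passes freely from about 1.95 on. Stays where left
- lever_post (a point): axis of the upright black round post at the end of the cam lever, 63 mm above the table and 70 mm from the pivot; the post is 14 mm thick and stands 45 to 82 mm above the table, on the flat lever (38 to 45 mm). Friction is about 1.2 N here; over the last 0.6 rad before 0 the lobe's rising flank draws the slide up a few mm, which takes up to about 4 N
- slide (a joint): travel of the follower slide, m, along the clamp's +x. 0: right back. A high cam bars it at about 0.013. The jaw meets the seated bottle at 0.058; 0.061 is the hard end (the last 3 mm press in the jaw's spring). About 2 N moves it, about 6 N brings it to the end; let go there it may spring back up to 3 mm until the cam locks it at about 0.060
- push_plate (a point): middle of the back (-x) face of the slide's upright push plate, 50 mm above the table; the plate is 8 mm thick along x, 46 mm wide along y, 16 to 66 mm above the table, and travels with the slide
- bottle: white 60 ml sample bottle with screw cap, 39 mm across and 84 mm high, standing on the clamp's base between the two V jaws; origin at the centre of its underside (14 mm above the table), z up. The slide's jaw pushes it into the fixed V block; the top of the cap is 98 mm above the table
- bottle_seat (a point): where the centre of the bottle's underside is when it is seated in the fixed V block
- jaw: the sprung V jaw on the nose of the slide, 48 mm wide, up to 50 mm high; it moves with the slide
- next_bottle: another white sample bottle, 39 mm across, 84 mm high, standing beside the fixed end of the clamp; origin under its centre. Leave alone
- spare_cap: loose white bottle cap, 37 mm across, 18 mm high, lying past the back end of the slide. Leave alone
- the_syringe: 10 ml syringe lying along the far side of the clamp, 131 mm long, 22 mm high; origin under its middle. Leave alone
- disc_filter: white disc filter, 27 mm across, 19 mm high, lying on the robot's side of the clamp. Leave alone
- ph_meter: yellow pocket pH meter lying at the left beside the clipboard, 157 mm long, 27 mm high. Leave alone
- driver: small screwdriver lying at the right of the table, 136 mm long, 20 mm high. Leave alone
- pen: pen lying at the right front of the table, 141 mm long, 11 mm high. Leave alone

How it is judged:
By the outcome, as a careful person would: the job done as asked, in the order asked, and still so for the second after the job is handed in, with the robot touching nothing.
It also fails if it takes over 67 s, if anything falls off the work surface, if the arm or the gripper's body presses on something with over 40 N, if the wrist force passes 120 N, or if a joint passes its speed limit or range.

## Working session

There is one attempt and no reset: what is moved stays moved. The work goes in short steps, Python scripts to look and compute and a tool call to move; the robot and the scene stay as the last step left them, time stands still between calls to the robot, and variables do not carry over. Pictures are saved under pics/ and viewed, at most 10 in all, crops included, and the job is handed in when it is done.

Besides the shell and the picture viewer there is one more tool, called by a JSON object that holds its "name" and its "arguments", one argument or row to a line. arm_command: Moves the arm, as the interface text tells. Its arguments: {"type":"object","properties":{"targets":{"type":"array","items":{"type":"array","items":{"type":"number"}}}},"required":["targets"]}

```bash
mkdir -p pics; cat > h.py <<'E'
import numpy as np, cv2
from cell import monitor, cams, env
def ray(f,px):
    K=np.array([[f['fx'],0,f['cx']],[0,f['fy'],f['cy']],[0,0,1]])
    u=cv2.undistortPoints(np.array([[px]],float),K,np.array(f['distortion'],float))[0,0]
    R=np.array(f['R']);t=np.array(f['t']).ravel()
    return -R.T@t, R.T@np.array([u[0],u[1],1.])
def atz(f,px,z):
    c,d=ray(f,px); return c+d*(z-c[2])/d[2]
def proj(f,X):
    K=np.array([[f['fx'],0,f['cx']],[0,f['fy'],f['cy']],[0,0,1]])
    return cv2.projectPoints(np.array(X,float).reshape(-1,1,3),cv2.Rodrigues(np.array(f['R'],float))[0],np.array(f['t'],float).ravel(),K,np.array(f['distortion'],float))[0][:,0]
def save(f,n): cv2.imwrite('pics/'+n,cv2.cvtColor(f['color'],cv2.COLOR_RGB2BGR))
Z=dict(clamp=0,cam_pivot=41,lever_post=63,push_plate=50,bottle=14,bottle_seat=14,next_bottle=0,spare_cap=0,the_syringe=0,disc_filter=0)
def spots(f,names):
    for n in names:
        r=cams.spot_point(f,n)
        for q in r[:2]: print(n,round(q['confidence'],2),np.round(q['position'],1),np.round(atz(f,q['position'],Z[n]),1))
E
python3 - <<'E'
from h import *
for c in('top','side'):
    f=cams.grab_frame(c);save(f,c+'1.png');print(c,np.round(-np.array(f['R']).T@np.array(f['t']).ravel()))
    spots(f,Z)
o=monitor.get_obs();print(o['ee_pos'],o['tool_rot'],o['time_s'])
E
```

```text
top [ 434.   14. 1194.]
clamp 0.84 [350.7 249. ] [487.9 -75.2   0. ]
clamp 0.41 [200.  280.1] [428.2 262.2   0. ]
cam_pivot 0.6 [349.1 259.3] [464.1 -67.9  41. ]
lever_post 0.62 [381.2 268.9] [ 441.2 -133.5   63. ]
lever_post 0.47 [363.1 231.3] [521.7 -97.9  63. ]
push_plate 0.63 [384.8 233.6] [ 516.5 -145.6   50. ]
push_plate 0.16 [381.7 269.4] [ 440.2 -136.2   50. ]
bottle 0.74 [318.7 236.4] [517.   -4.7  14. ]
bottle_seat 0.79 [317.  229.9] [531.5  -1.4  14. ]
next_bottle 0.83 [279.4 251.6] [486.7  83.3   0. ]
next_bottle 0.71 [433.1 203.7] [ 584.6 -265.1    0. ]
spare_cap 0.58 [406.9 236.7] [ 511.7 -202.1    0. ]
spare_cap 0.24 [320.9 234.2] [522.8  -9.9   0. ]
the_syringe 0.84 [362.6 199.5] [ 598.  -105.7    0. ]
the_syringe 0.48 [432.7 202.8] [ 586.6 -264.3    0. ]
disc_filter 0.69 [397.3 293.2] [ 386.5 -175.9    0. ]
disc_filter 0.19 [317.2 235.5] [520.1  -1.6   0. ]
side [  82. -803.  418.]
clamp 0.22 [331.3 277.8] [504.2 -11.4   0. ]
cam_pivot 0.66 [396.  326.4] [ 468.7 -263.2   41. ]
cam_pivot 0.57 [326.5 276.1] [458.9 -79.9  41. ]
lever_post 0.69 [330.8 280.6] [ 435.4 -139.    63. ]
push_plate 0.62 [380.  281.1] [ 515.  -149.8   50. ]
push_plate 0.42 [319.1 358.3] [ 336.1 -298.2   50. ]
bottle 0.63 [341.6 269.6] [522.2 -15.8  14. ]
bottle 0.28 [343.7 295.1] [ 477.4 -104.3   14. ]
bottle_seat 0.66 [340.5 264. ] [532.3   6.6  14. ]
next_bottle 0.6 [341.7 268.6] [539.8  15.3   0. ]
spare_cap 0.59 [394.3 326.7] [ 508.  -204.1    0. ]
the_syringe 0.75 [407.9 291.2] [ 594.5 -115.5    0. ]
disc_filter 0.61 [315.3 337.5] [ 389.8 -179.5    0. ]
[ 132.78092732 -533.71399833  231.29600364] [3.11828196e+00 3.81991062e-01 2.36717922e-05] 1.1
```

View pics/top1.png

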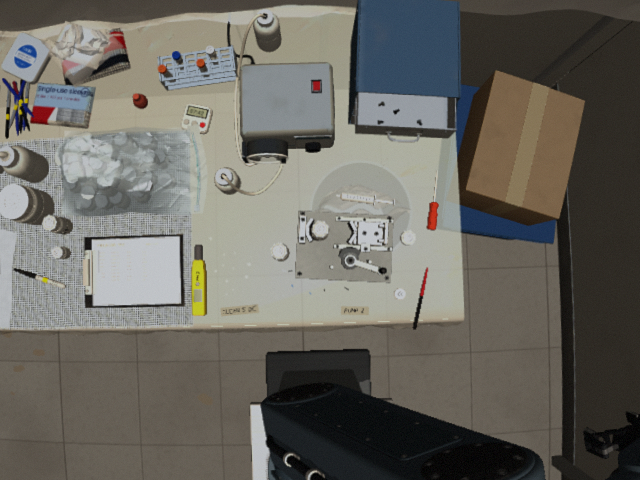

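View pics/side1.png

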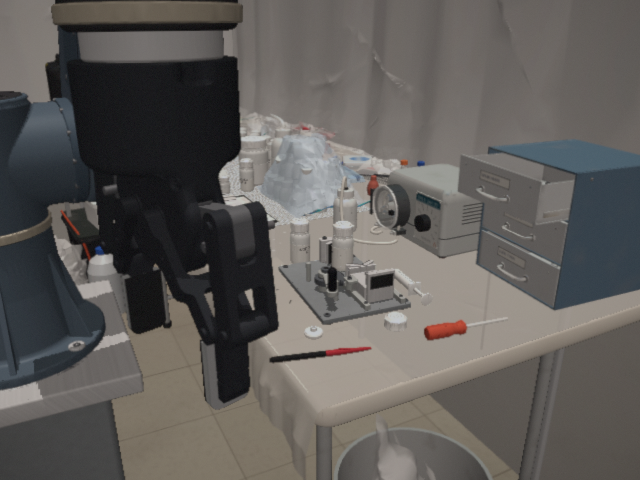

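The clamp lies with its +x roughly along world +y. The cam and lever post (381,268) are on the robot's side, the push plate is at (385,233) and the bottle at (319,230). I'll move above it for a wrist look, with the fingers shut.

{"name": "arm_command", "arguments": {
  "targets": [
    [0.0384,-0.0352,-0.0119,0,0,0,0],
    [0.0384,-0.0352,-0.0119,0,0,0,0],
    [0.0384,-0.0352,-0.0119,0,0,0,0],
    [0.0384,-0.0352,-0.0119,0,0,0,0],
    [0.0384,-0.0352,-0.0119,0,0,0,0],
    [0.0384,-0.0352,-0.0119,0,0,0,0],
    [0.0384,-0.0352,-0.0119,0,0,0,0],
    [0.0384,-0.0352,-0.0119,0,0,0,0],
    [0.0384,-0.0352,-0.0119,0,0,0,0],
    [0.0384,-0.0352,-0.0119,0,0,0,0]
  ]
}}

```text
time_s: 2.35
ee_pos: [421.1, -97.8, 350.9]
tool_rot: [3.118, 0.382, 0.001]
wrist_force: [0.8, -0.2, 0.3]
opening: 0.2
gripper_force: 0.0
```

{"name": "arm_command", "arguments": {
  "targets": [
    [0,0,0,0,0,-0.177,0],
    [0,0,0,0,0,-0.177,0],
    [0,0,0,0,0,-0.177,0],
    [0,0,0,0,0,-0.177,0],
    [0,0,0,0,0,-0.177,0],
    [0,0,0,0,0,-0.177,0],
    [0,0,0,0,0,-0.177,0],
    [0,0,0,0,0,0,0],
    [0,0,0,0,0,0,0]
  ]
}}

```text
time_s: 3.48
ee_pos: [420.5, -99.4, 350.3]
tool_rot: [2.321, 2.117, 0.0]
wrist_force: [1.2, -0.7, -0.0]
opening: -0.0
gripper_force: 0.0
```

```bash
python3 - <<'E'
from h import *
f=cams.grab_frame('wrist');save(f,'w1.png');print(np.round(-np.array(f['R']).T@np.array(f['t']).ravel()))
spots(f,Z)
o=monitor.get_obs();print(o['ee_pos'],o['tool_rot'],o['time_s'],o['opening'],o['joint_positions'])
E
```

```text
[427. -25. 493.]
clamp 0.91 [378.4 155.3] [495.  -73.5   0. ]
clamp 0.71 [408.8 227.2] [ 528.7 -165.7    0. ]
cam_pivot 0.67 [354.1 157.7] [462.6 -69.7  41. ]
lever_post 0.81 [336.8 223.6] [ 437.4 -136.5   63. ]
push_plate 0.73 [410.8 225.9] [ 520.7 -150.1   50. ]
bottle 0.83 [406.1  90.5] [527.8  -3.3  14. ]
bottle_seat 0.89 [407.3  91. ] [529.1  -4.   14. ]
next_bottle 0.57 [359.7  18.1] [482.7  78.2   0. ]
spare_cap 0.55 [393.  256.3] [ 507.3 -202.5    0. ]
the_syringe 0.73 [464.8 179.6] [ 599.1 -111.7    0. ]
disc_filter 0.67 [296.5 249.3] [ 385.1 -181.8    0. ]
[420.46023956 -99.42927478 350.26914027] [-2.31718046e+00 -2.12130831e+00  4.78975271e-05] 4.025 0.26153271677021284 [-3.40043687e-01  2.00315612e-02  1.75996308e+00 -2.25578387e-06
  1.36165873e+00 -2.51839706e-01]
```

View pics/w1.png

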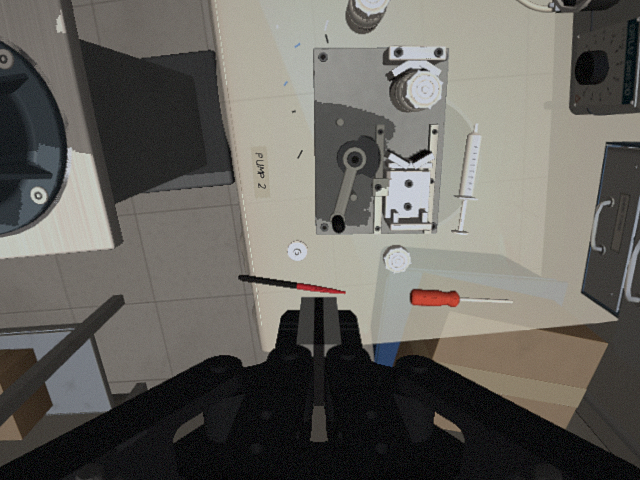

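The wrist view is clear: base corners near (314,48), (448,47) and (316,234), pivot (354,158), post around (337,222), plate back edge at row ~229. The lever starts at its inner stop. I'll fit the clamp pose from the corners and spots together.

```bash
cat >> h.py <<'E'
from scipy.optimize import least_squares
def W(p,q):
    c,s=np.cos(p[2]),np.sin(p[2]); return np.array([p[0]+c*q[0]-s*q[1],p[1]+s*q[0]+c*q[1]])
E
python3 - <<'E'
from h import *
f=cams.grab_frame('wrist'); g=f['color'][:,:,:3]
c=[((314,48),(118,75)),((448,47),(118,-75)),((316,234),(-94,75))]
obs=[(atz(f,px,14)[:2],q) for px,q in c]
obs+= [((463.3,-69),(0,31)),((438.5,-136),(-67.6,49.1))]
r=least_squares(lambda p:np.concatenate([W(p,q)-o for o,q in obs]),[490,-75,1.48],loss='soft_l1')
p=r.x;print(np.round(p,2),np.degrees(p[2]));print(np.round(r.fun.reshape(-1,2),1))
ci=np.linalg.inv(np.array([[np.cos(p[2]),-np.sin(p[2])],[np.sin(p[2]),np.cos(p[2])]]))
for n,w in dict(plate=(518.5,-148.5),seat=(530,-2.5),cap=(508,-203),cap2=(507,-202)).items(): print(n,np.round(ci@(np.array(w)-p[:2]),1))
i=cv2.resize(f['color'][30:260,280:480],None,fx=2.6,fy=2.6,interpolation=cv2.INTER_CUBIC)
X=[[*W(p,q),z] for q,z in [((118,75),14),((118,-75),14),((-94,75),14),((-94,-75),14),((0,31),41),((-67.6,49.1),82),((-72,-30),66),((-72,-53),66),((-72,-7),66)]]
for u in proj(f,X): cv2.circle(i,tuple(int(v) for v in (u-[280,30])*2.6),3,(255,0,0),1)
cv2.imwrite('pics/w2.png',i[:,:,::-1])
E
```

```text
[493.75 -72.42   1.49] 85.5672709418841
[[-0.9  1.4]
 [ 2.5  0.3]
 [-0.7 -0.4]
 [-0.5 -1. ]
 [ 1.1 -0. ]]
plate [-73.9 -30.6]
seat [ 72.5 -30.7]
cap [-129.1  -24.3]
cap2 [-128.2  -23.2]
```

View pics/w2.png

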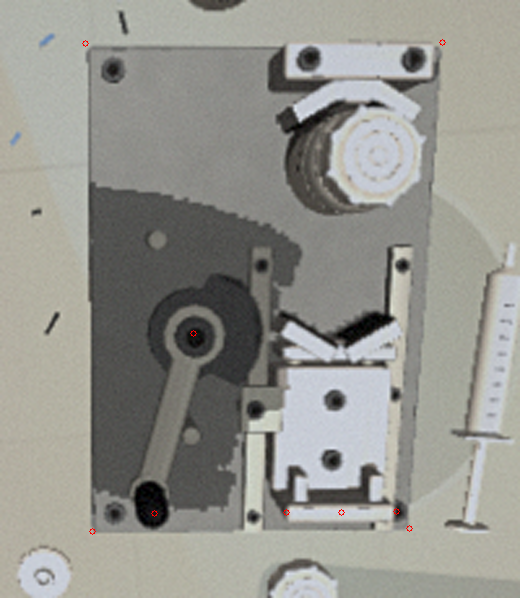

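{"name": "arm_command", "arguments": {
  "targets": [
    [0,0,0,0,0,-0.1647,0],
    [0,0,0,0,0,-0.1647,0],
    [0,0,0,0,0,-0.1647,0],
    [0,0,0,0,0,-0.1647,0],
    [0,0,0,0,0,-0.1647,0],
    [0,0,0,0,0,-0.1647,0],
    [0,0,0,0,0,-0.1647,0],
    [0,0,0,0,0,-0.1647,0],
    [-0.03,-0.0143,0,0,0,0,0],
    [-0.03,-0.0143,0.05,0,0,0,0],
    [0,0,0.05,0,0,0,0],
    [0,0,0,0,0,0,0]
  ]
}}

```text
time_s: 5.58
ee_pos: [466.0, -146.0, 247.8]
tool_rot: [-0.533, -3.09, -0.002]
wrist_force: [-0.8, -0.4, 1.3]
opening: -0.4
gripper_force: 0.0
```

{"name": "arm_command", "arguments": {
  "targets": [
    [0,0,0.045,0,0,0,0],
    [0,0,0.045,0,0,0,0],
    [0,0,0.04,0,0,0,0],
    [0,0,0,0,0,0,0],
    [0,0,0,0,0,0,0]
  ]
}}

```text
time_s: 6.2
ee_pos: [468.9, -147.0, 122.9]
tool_rot: [0.532, 3.093, -0.001]
wrist_force: [-0.6, 0.9, 0.2]
opening: 0.0
gripper_force: 0.0
```

```bash
python3 - <<'E'
from h import *
f=cams.grab_frame('wrist');save(f,'w3.png')
spots(f,['lever_post','cam_pivot','push_plate','bottle'])
o=monitor.get_obs();r=o['tool_rot'];print(o['ee_pos'],2*np.degrees(np.arctan2(r[1],r[0])),r,o['time_s'])
E
```

```text
lever_post 0.86 [319.3 201.5] [ 437.  -134.9   63. ]
cam_pivot 0.85 [445.9 194. ] [460.7 -68.1  41. ]
push_plate 0.73 [435.6 232.7] [477.3 -81.1  50. ]
bottle 0.73 [548.9 248.8] [526.6  -5.2  14. ]
[ 467.9942205  -146.6819886   121.50705183] 160.45244158818355 [ 5.32983446e-01  3.09408658e+00 -6.99400788e-04] 6.45
```

View pics/w3.png

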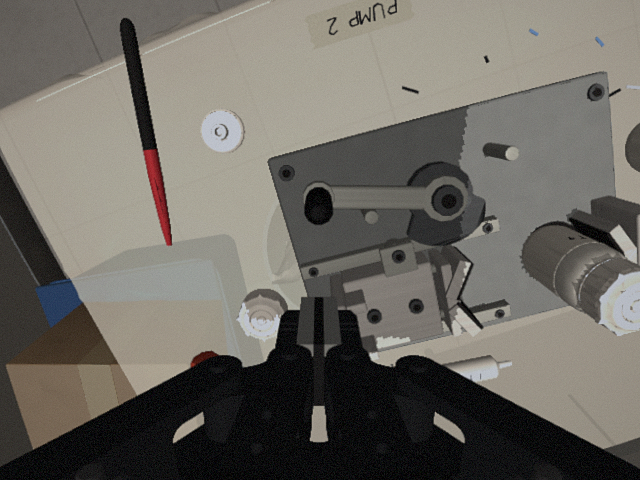

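{"name": "arm_command", "arguments": {
  "targets": [
    [0,0,0.0225,0,0,0,0],
    [0,0,0.0225,0,0,0,0],
    [0,0,0.0225,0,0,0,0],
    [0,0,0,0,0,0,0],
    [0.004,0,0,0,0,0,0],
    [0.004,0,0,0,0,0,0],
    [0.004,0,0,0,0,0,0],
    [0,0,0,0,0,0,0]
  ]
}}

```text
time_s: 7.45
ee_pos: [455.9, -142.4, 53.1]
tool_rot: [0.533, 3.096, -0.0]
wrist_force: [0.4, -0.1, -0.7]
opening: -0.0
gripper_force: 0.0
```

{"name": "arm_command", "arguments": {
  "targets": [
    [0.0071,-0.00145,0,0,0,0.1,0],
    [0.0071,-0.00145,0,0,0,0.1,0],
    [0.0071,-0.00145,0,0,0,0.1,0],
    [0.0071,-0.00145,0,0,0,0.1,0],
    [0.0071,-0.00145,0,0,0,0.1,0],
    [0.0071,-0.00145,0,0,0,0.1,0],
    [0.0071,-0.00145,0,0,0,0.1,0],
    [0.0071,-0.00145,0,0,0,0.1,0],
    [0,0,0,0,0,0,0]
  ]
}}

```text
time_s: 8.57
ee_pos: [406.3, -115.8, 52.9]
tool_rot: [1.696, 2.645, 0.0]
wrist_force: [-0.4, -0.1, 0.4]
opening: 0.3
gripper_force: 0.0
```

```bash
python3 - <<'E'
from h import *
f=cams.grab_frame('wrist')
spots(f,['lever_post','cam_pivot'])
f=cams.grab_frame('top')
spots(f,['lever_post','cam_pivot'])
o=monitor.get_obs();r=o['tool_rot'];print(o['ee_pos'],2*np.degrees(np.arctan2(r[1],r[0])),r,o['time_s'],o['wrist_force'])
E
```

```text
lever_post 0.56 [317.6 282.7] [398.  -98.3  63. ]
cam_pivot 0.8 [491.3 259.7] [461.9 -68.2  41. ]
cam_pivot 0.61 [348.9 261.2] [460.  -67.4  41. ]
[ 406.42867594 -115.99149751   52.76951306] -245.33346131631768 [-1.69567748e+00 -2.64466575e+00 -1.12752270e-05] 8.875 [ 0.17606873 -0.07114828 -0.9088884 ]
```

The post is moving with the finger as planned (about 0.8 rad so far). I'll continue the swing.

{"name": "arm_command", "arguments": {
  "targets": [
    [0.0071,-0.00145,0,0,0,0.1,0],
    [0.0071,-0.00145,0,0,0,0.1,0],
    [0.0071,-0.00145,0,0,0,0.1,0],
    [0.0071,-0.00145,0,0,0,0.1,0],
    [0.0071,-0.00145,0,0,0,0.1,0],
    [0.0071,-0.00145,0,0,0,0.1,0],
    [0.0071,-0.00145,0,0,0,0.1,0],
    [0.0071,-0.00145,0,0,0,0.1,0],
    [0.0071,-0.00145,0,0,0,0.1,0],
    [0.0071,-0.00145,0,0,0,0.1,0],
    [0.0071,-0.00145,0,0,0,0.1,0],
    [0,0,0,0,0,0,0]
  ]
}}

```text
time_s: 10.38
ee_pos: [396.5, -40.6, 52.8]
tool_rot: [-2.827, -1.369, -0.0]
wrist_force: [0.7, -0.3, 0.2]
opening: -0.2
gripper_force: 0.0
```

{"name": "arm_command", "arguments": {
  "targets": [
    [0.0071,-0.00145,0,0,0,0.1,0],
    [0.0071,-0.00145,0,0,0,0.1,0],
    [0.0036,-0.0007,0,0,0,0.05,0],
    [0,0,0,0,0,0,0]
  ]
}}

```text
time_s: 10.88
ee_pos: [405.9, -25.4, 52.7]
tool_rot: [-2.975, -1.008, 0.0]
wrist_force: [-0.2, -0.6, 0.1]
opening: -0.0
gripper_force: 0.0
```

{"name": "arm_command", "arguments": {
  "targets": [
    [0.0036,-0.0007,0,0,0,0.05,0],
    [0.0018,-0.0004,0,0,0,0.025,0],
    [0,0,0,0,0,0,0]
  ]
}}

```text
time_s: 11.25
ee_pos: [409.5, -21.3, 52.8]
tool_rot: [-3.012, -0.894, 0.0]
wrist_force: [-0.7, -0.5, 0.1]
opening: -0.0
gripper_force: 0.3
```

```bash
python3 - <<'E'
from h import *
f=cams.grab_frame('wrist')
spots(f,['lever_post','cam_pivot'])
o=monitor.get_obs();r=o['tool_rot'];print(o['ee_pos'],2*np.degrees(np.arctan2(r[1],r[0])),r,o['time_s'],o['wrist_force'])
f=cams.grab_frame('top')
spots(f,['lever_post','cam_pivot'])
E
```

```text
lever_post 0.85 [316.6 285.2] [424.3 -10.6  63. ]
cam_pivot 0.69 [489.2 263.2] [462.7 -69.4  41. ]
[409.52577372 -21.33713389  52.77747555] 33.02684678408943 [3.01200721e+00 8.92964812e-01 2.38639755e-05] 11.4 [-1.14519588  0.3576181  -0.38917716]
cam_pivot 0.75 [348.4 258.9] [465.  -66.5  41. ]
```

{"name": "arm_command", "arguments": {
  "targets": [
    [0.0018,-0.0004,0,0,0,0.025,0],
    [0.0018,-0.0004,0,0,0,0.025,0],
    [0,0,0,0,0,0,0]
  ]
}}

```text
time_s: 11.92
ee_pos: [410.6, -19.4, 52.6]
tool_rot: [3.034, 0.815, -0.006]
wrist_force: [-10.8, -15.2, 5.8]
opening: -0.0
gripper_force: 8.5
```

{"name": "arm_command", "arguments": {
  "targets": [
    [-0.0075,0,0,0,0,0,0],
    [-0.0075,0,0,0,0,0,0],
    [0,0,-0.045,0,0,0,0],
    [0,0,-0.045,0,0,0,0],
    [0,0,0,0,0,-0.161,0],
    [0,0,0,0,0,-0.161,0],
    [0,0,0,0,0,-0.161,0],
    [0,0,0,0,0,-0.161,0],
    [0,0,0,0,0,-0.161,0],
    [0,0,0,0,0,-0.161,0],
    [0,0,0,0,0,0,0],
    [0,0,0,0,0,0,0]
  ]
}}

```text
time_s: 13.42
ee_pos: [399.2, -26.2, 142.8]
tool_rot: [2.312, 2.127, 0.0]
wrist_force: [-0.3, 1.0, -0.6]
opening: 0.3
gripper_force: 0.0
```

```bash
python3 - <<'E'
from h import *
o=monitor.get_obs();r=o['tool_rot'];y=2*np.arctan2(r[1],r[0]);print(o['ee_pos'],np.degrees(y)%360,o['time_s'])
d=np.array([516.5,-172.1])-o['ee_pos'][:2];print(d@[np.cos(y),np.sin(y)],d@[np.sin(y),-np.cos(y)])
f=cams.grab_frame('wrist');save(f,'w4.png');spots(f,['lever_post','cam_pivot','push_plate','bottle'])
E
```

```text
[399.21541308 -26.18521341 142.83588701] 85.24237003021786 13.425
-135.68434101779584 128.98278519401575
lever_post 0.88 [362.8 221.8] [425.6  -9.5  63. ]
lever_post 0.26 [464.6 413.6] [ 487.5 -147.4   63. ]
cam_pivot 0.91 [419.7 297.6] [462.5 -69.7  41. ]
push_plate 0.68 [503.1 400.4] [ 519.5 -150.3   50. ]
push_plate 0.37 [319.8 402.9] [ 390.7 -139.9   50. ]
bottle 0.57 [503.4 187.8] [527.   -6.2  14. ]
```

View pics/w4.png

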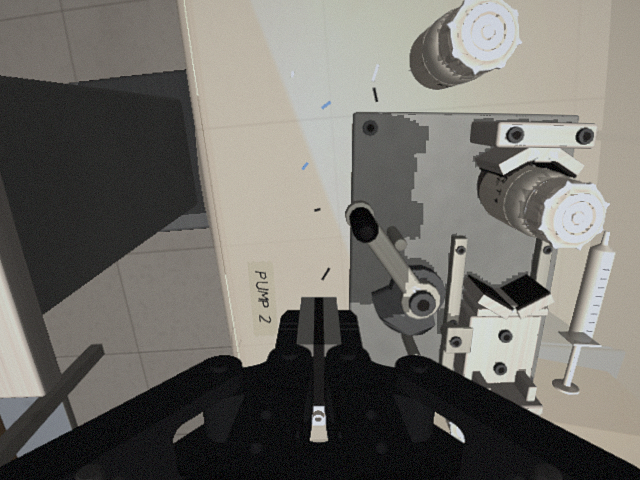

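The lever rests against its outer pin: post at (363,222), which works out to about 2.25 rad. Next I go behind the push plate.

{"name": "arm_command", "arguments": {
  "targets": [
    [-0.0271,0.0258,0,0,0,0,0],
    [-0.0271,0.0258,0,0,0,0,0],
    [-0.0271,0.0258,0,0,0,0,0],
    [-0.0271,0.0258,0,0,0,0,0],
    [-0.0271,0.0258,0,0,0,0,0],
    [0,0,0,0,0,0,0],
    [0,0,0.031,0,0,0,0],
    [0,0,0.031,0,0,0,0],
    [0,0,0.031,0,0,0,0],
    [0,0,0,0,0,0,0]
  ]
}}

```text
time_s: 14.92
ee_pos: [515.4, -170.3, 48.2]
tool_rot: [-2.305, -2.129, 0.003]
wrist_force: [0.2, -0.6, 0.5]
opening: 0.1
gripper_force: 0.0
```

{"name": "arm_command", "arguments": {
  "targets": [
    [0.005,0,0,0,0,0,0],
    [0.005,0,0,0,0,0,0],
    [0.005,0,0,0,0,0,0],
    [0.005,0,0,0,0,0,0],
    [0.005,0,0,0,0,0,0],
    [0.005,0,0,0,0,0,0],
    [0.005,0,0,0,0,0,0],
    [0.005,0,0,0,0,0,0],
    [0,0,0,0,0,0,0]
  ]
}}

```text
time_s: 16.05
ee_pos: [520.0, -131.1, 49.6]
tool_rot: [-2.307, -2.131, 0.0]
wrist_force: [-0.6, -0.6, -0.4]
opening: 0.2
gripper_force: 0.0
```

```bash
python3 - <<'E'
from h import *
o=monitor.get_obs();r=o['tool_rot'];y=2*np.arctan2(r[1],r[0]);print(o['ee_pos'],np.degrees(y)%360,o['time_s'],o['wrist_force'])
f=cams.grab_frame('wrist');save(f,'w5.png');spots(f,['push_plate','lever_post','bottle'])
f=cams.grab_frame('side');spots(f,['push_plate'])
E
```

```text
[ 520.00233463 -131.05416607   49.61561918] 85.47581257035586 16.05 [-0.62931587 -0.62285735 -0.39321726]
push_plate 0.68 [316.2 291.9] [ 520.  -119.5   50. ]
push_plate 0.63 [370.6 271.6] [ 520.6 -113.2   50. ]
```

View pics/w5.png

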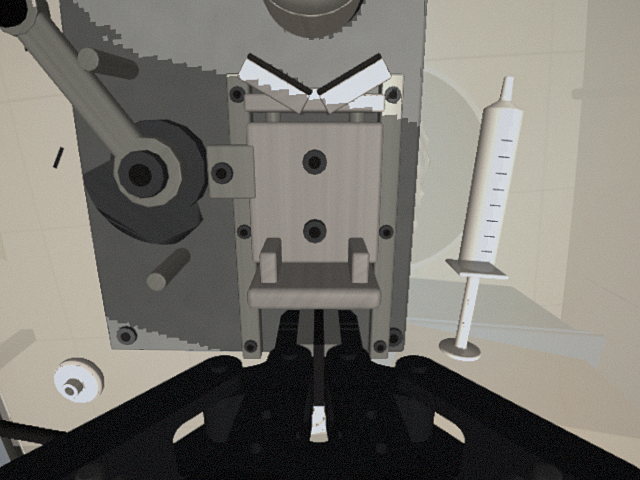

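The finger is centred on the plate (316,292), the slide is about 29 mm forward, and the follower is passing the cam freely. I'll push on and watch the force.

{"name": "arm_command", "arguments": {
  "targets": [
    [0.005,0,0,0,0,0,0],
    [0.005,0,0,0,0,0,0],
    [0.005,0,0,0,0,0,0],
    [0.005,0,0,0,0,0,0],
    [0.005,0,0,0,0,0,0],
    [0.001,0,0,0,0,0,0],
    [0,0,0,0,0,0,0]
  ]
}}

```text
time_s: 17.23
ee_pos: [522.3, -105.6, 49.8]
tool_rot: [-2.308, -2.132, -0.0]
wrist_force: [-0.1, -2.6, -1.5]
opening: 0.3
gripper_force: 1.2
```

{"name": "arm_command", "arguments": {
  "targets": [
    [0.001,0,0,0,0,0,0],
    [0.001,0,0,0,0,0,0],
    [0,0,0,0,0,0,0]
  ]
}}

```text
time_s: 17.6
ee_pos: [522.4, -105.2, 49.8]
tool_rot: [2.306, 2.131, -0.002]
wrist_force: [-2.9, -15.9, -2.2]
opening: -0.3
gripper_force: 8.0
```

{"name": "arm_command", "arguments": {
  "targets": [
    [0.001,0,0,0,0,0,0],
    [0.001,0,0,0,0,0,0],
    [0,0,0,0,0,0,0]
  ]
}}

```text
time_s: 17.98
ee_pos: [522.5, -105.0, 50.0]
tool_rot: [2.304, 2.13, -0.005]
wrist_force: [-5.9, -30.1, -2.3]
opening: 0.0
gripper_force: 15.3
```

```bash
python3 - <<'E'
from h import *
f=cams.grab_frame('wrist');save(f,'w6.png');spots(f,['push_plate','lever_post','bottle','bottle_seat','cam_pivot'])
g=cams.grab_frame('side');spots(g,['push_plate','bottle','bottle_seat'])
t=cams.grab_frame('top');spots(t,['push_plate','bottle','bottle_seat'])
i=np.hstack([cv2.resize(x['color'][a:b,c:d],(400,400),interpolation=cv2.INTER_CUBIC) for x,a,b,c,d in((f,0,340,120,460),(g,210,330,270,390))])
cv2.imwrite('pics/w6.png',i[:,:,::-1])
E
```

```text
push_plate 0.72 [312.9 290.2] [521.2 -92.8  50. ]
bottle 0.64 [314.9  47.4] [529.   -2.7  14. ]
cam_pivot 0.76 [158.5 234.7] [462.6 -68.7  41. ]
push_plate 0.58 [362.8 266.8] [519.1 -91.5  50. ]
bottle 0.58 [341.1 269.3] [522.  -14.3  14. ]
bottle_seat 0.86 [339.  266.2] [525.2  -0.8  14. ]
bottle 0.79 [318.2 234.4] [521.5  -3.7  14. ]
bottle_seat 0.94 [318.4 229.8] [531.6  -4.4  14. ]
bottle_seat 0.51 [280.9 249.7] [490.2  79.1  14. ]
```

View pics/w6.png

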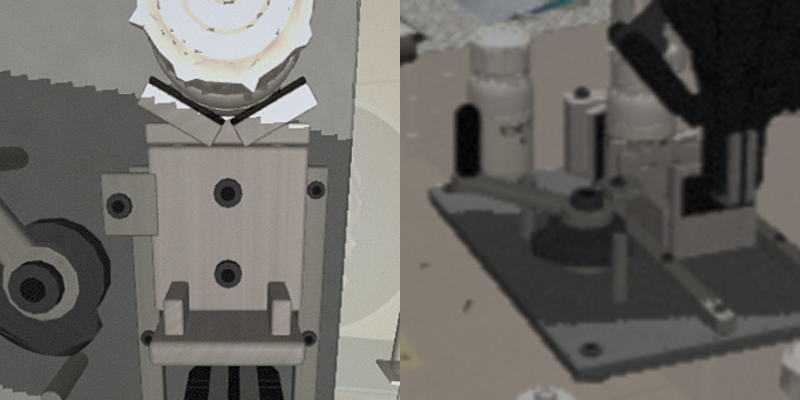

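The jaw's two pads are on the bottle and the slide is at its hard end (30 N). I back off, then go round to the other side of the post.

{"name": "arm_command", "arguments": {
  "targets": [
    [-0.006,0,0,0,0,0,0],
    [-0.018,0,0,0,0,0,0],
    [0,0,-0.045,0,0,0,0],
    [0,0,-0.045,0,0,0,0],
    [0,0,0,0,0,0.1565,0],
    [0,0,0,0,0,0.1565,0],
    [0,0,0,0,0,0.1565,0],
    [0,0,0,0,0,0.1565,0],
    [0,0,0,0,0,0.1565,0],
    [0,0,0,0,0,0.1565,0],
    [0,0,0,0,0,0,0],
    [0,0,0,0,0,0,0]
  ]
}}

```text
time_s: 20.18
ee_pos: [520.7, -125.8, 139.8]
tool_rot: [-3.021, -0.862, -0.0]
wrist_force: [-1.1, 0.1, 0.8]
opening: 0.0
gripper_force: 0.0
```

```bash
python3 - <<'E'
from h import *
o=monitor.get_obs();r=o['tool_rot'];y=2*np.arctan2(r[1],r[0]);print(o['ee_pos'],np.degrees(y)%360,o['time_s'])
d=np.array([451.2,6.2])-o['ee_pos'][:2];print(d@[np.cos(y),np.sin(y)],d@[np.sin(y),-np.cos(y)])
f=cams.grab_frame('wrist');spots(f,['push_plate','bottle','lever_post'])
E
```

```text
[ 520.6881581  -125.82684366  139.81171514] 31.836659582088146 20.175
10.61005374263812 -148.8190791584428
push_plate 0.77 [278.4 222.2] [521.7 -97.3  50. ]
bottle 0.96 [164.7 125.3] [529.   -4.4  14. ]
lever_post 0.96 [ 70.9 283.7] [427.3 -10.1  63. ]
```

{"name": "arm_command", "arguments": {
  "targets": [
    [0.0027,-0.0372,0,0,0,0,0],
    [0.0027,-0.0372,0,0,0,0,0],
    [0.0027,-0.0372,0,0,0,0,0],
    [0.0027,-0.0372,0,0,0,0,0],
    [0,0,0,0,0,0,0],
    [0,0,0,0,0,0,0]
  ]
}}

```text
time_s: 21.12
ee_pos: [452.3, 6.5, 140.0]
tool_rot: [3.022, 0.858, 0.001]
wrist_force: [0.3, -0.4, 0.3]
opening: 0.3
gripper_force: 0.0
```

{"name": "arm_command", "arguments": {
  "targets": [
    [0,0,0.03,0,0,0,0],
    [0,0,0.03,0,0,0,0],
    [0,0,0.026,0,0,0,0],
    [0,0,0,0,0,0,0]
  ]
}}

```text
time_s: 21.62
ee_pos: [451.3, 6.0, 52.6]
tool_rot: [-3.022, -0.855, 0.004]
wrist_force: [-0.2, 0.2, 0.6]
opening: 0.3
gripper_force: 0.0
```

{"name": "arm_command", "arguments": {
  "targets": [
    [-0.004,0,0,0,0,0,0],
    [-0.004,0,0,0,0,0,0],
    [-0.004,0,0,0,0,0,0],
    [-0.0071,-0.00145,0,0,0,-0.1,0],
    [-0.0071,-0.00145,0,0,0,-0.1,0],
    [-0.0071,-0.00145,0,0,0,-0.1,0],
    [-0.0071,-0.00145,0,0,0,-0.1,0],
    [-0.0071,-0.00145,0,0,0,-0.1,0],
    [-0.0071,-0.00145,0,0,0,-0.1,0],
    [-0.0071,-0.00145,0,0,0,-0.1,0],
    [-0.0071,-0.00145,0,0,0,-0.1,0],
    [0,0,0,0,0,0,0]
  ]
}}

```text
time_s: 23.12
ee_pos: [398.4, -36.3, 54.1]
tool_rot: [2.451, 1.964, 0.001]
wrist_force: [0.7, 0.4, 0.1]
opening: -0.1
gripper_force: 0.0
```

```bash
python3 - <<'E'
from h import *
o=monitor.get_obs();r=o['tool_rot'];y=2*np.arctan2(r[1],r[0]);print(o['ee_pos'],np.degrees(y)%360,o['time_s'],o['wrist_force'])
f=cams.grab_frame('side');spots(f,['push_plate','lever_post'])
f=cams.grab_frame('wrist');spots(f,['push_plate','lever_post'])
yy=np.radians(85.5)
d=np.array(o['ee_pos'][:2])-[462.6,-69.3];print('tool-frame rel pivot',d@[np.cos(y),np.sin(y)],d@[np.sin(y),-np.cos(y)])
E
```

```text
[398.40592784 -36.2617432   54.12380502] 77.41571002009447 23.125 [0.70813882 0.36923186 0.12897238]
push_plate 0.83 [362.9 269.1] [514.6 -99.4  50. ]
push_plate 0.53 [302.1 262.6] [438.2 -32.3  50. ]
lever_post 0.86 [280.5 263.9] [392.8 -49.1  63. ]
tool-frame rel pivot 18.258238626264937 -69.85013983950043
```

{"name": "arm_command", "arguments": {
  "targets": [
    [-0.0071,-0.00145,0,0,0,-0.1,0],
    [-0.0071,-0.00145,0,0,0,-0.1,0],
    [-0.0071,-0.00145,0,0,0,-0.1,0],
    [-0.0071,-0.00145,0,0,0,-0.1,0],
    [-0.0071,-0.00145,0,0,0,-0.1,0],
    [-0.0071,-0.00145,0,0,0,-0.1,0],
    [-0.0071,-0.00145,0,0,0,-0.1,0],
    [-0.0071,-0.00145,0,0,0,-0.1,0],
    [-0.0071,-0.00145,0,0,0,-0.1,0],
    [-0.0071,-0.00145,0,0,0,-0.1,0],
    [-0.0071,-0.00145,0,0,0,-0.1,0],
    [0,0,0,0,0,0,0]
  ]
}}

```text
time_s: 24.92
ee_pos: [404.7, -111.7, 53.7]
tool_rot: [1.063, 2.956, -0.0]
wrist_force: [0.7, 0.1, -0.3]
opening: 0.1
gripper_force: 0.0
```

{"name": "arm_command", "arguments": {
  "targets": [
    [-0.0071,-0.00145,0,0,0,-0.1,0],
    [-0.0071,-0.00145,0,0,0,-0.1,0],
    [-0.0071,-0.00145,0,0,0,-0.1,0],
    [0,0,0,0,0,0,0]
  ]
}}

```text
time_s: 25.42
ee_pos: [419.9, -126.8, 53.7]
tool_rot: [0.612, 3.081, -0.0]
wrist_force: [-0.9, 0.9, -0.8]
opening: -0.2
gripper_force: 0.0
```

{"name": "arm_command", "arguments": {
  "targets": [
    [-0.0018,-0.0004,0,0,0,-0.025,0],
    [-0.0018,-0.0004,0,0,0,-0.025,0],
    [0,0,0,0,0,0,0]
  ]
}}

```text
time_s: 25.8
ee_pos: [422.4, -128.7, 53.7]
tool_rot: [-0.531, -3.095, -0.001]
wrist_force: [-4.2, 2.1, 1.6]
opening: -0.0
gripper_force: 2.0
```

{"name": "arm_command", "arguments": {
  "targets": [
    [-0.0018,-0.0002,0,0,0,0,0],
    [-0.0015,-0.0002,0,0,0,0,0],
    [0,0,0,0,0,0,0]
  ]
}}

```text
time_s: 26.18
ee_pos: [422.7, -129.1, 53.4]
tool_rot: [-0.53, -3.089, -0.003]
wrist_force: [-16.0, 7.3, 14.0]
opening: -0.1
gripper_force: 9.0
```

```bash
python3 - <<'E'
from h import *
f=cams.grab_frame('wrist');save(f,'w7.png');spots(f,['push_plate','lever_post','cam_pivot'])
E
```

```text
cam_pivot 0.78 [477.2 338.1] [461.1 -69.1  41. ]
```

Against the stop: force rises without motion. I'll retreat and look.

{"name": "arm_command", "arguments": {
  "targets": [
    [0.005,0,0,0,0,0,0],
    [0.012,0,0,0,0,0,0],
    [0,0,-0.045,0,0,0,0],
    [0,0,-0.05,0,0,0,0],
    [0,0,-0.05,0,0,0,0],
    [-0.05,0,-0.03,0,0,0,0],
    [-0.05,0,-0.02,0,0,0,0],
    [0,0,0,0,0,0,0],
    [0,0,0,0,0,0,0]
  ]
}}

```text
time_s: 27.5
ee_pos: [503.2, -157.8, 248.1]
tool_rot: [-0.53, -3.095, -0.0]
wrist_force: [-0.5, 0.6, -0.7]
opening: -0.1
gripper_force: 0.0
```

```bash
python3 - <<'E'
from h import *
f=cams.grab_frame('wrist');spots(f,['push_plate','lever_post','cam_pivot','bottle','bottle_seat'])
save(f,'w8.png')
g=cams.grab_frame('side');spots(g,['push_plate','lever_post','spare_cap','disc_filter'])
o=monitor.get_obs();print(o['time_s'],o['wrist_force'])
E
```

```text
push_plate 0.58 [393.3 206.3] [521.8 -96.3  50. ]
lever_post 0.6 [315.4 129.4] [ 439.6 -137.6   63. ]
lever_post 0.25 [252.2  88.8] [ 395. -173.   63.]
cam_pivot 0.72 [403.9 127.2] [462.6 -67.8  41. ]
bottle 0.88 [484.2 173.3] [529.1  -3.2  14. ]
bottle 0.29 [402.1 124.2] [461.8 -63.6  14. ]
bottle_seat 0.43 [198.3  89.8] [ 373.8 -224.1   14. ]
push_plate 0.75 [365.9 265.4] [526.6 -88.9  50. ]
lever_post 0.6 [327.6 280. ] [ 432.1 -135.1   63. ]
spare_cap 0.58 [395.9 325.2] [ 512.6 -201.5    0. ]
disc_filter 0.64 [315.7 337.9] [ 389.8 -180.7    0. ]
28.05 [ 0.48486283 -0.13288958  0.05971502]
```

View pics/w8.png

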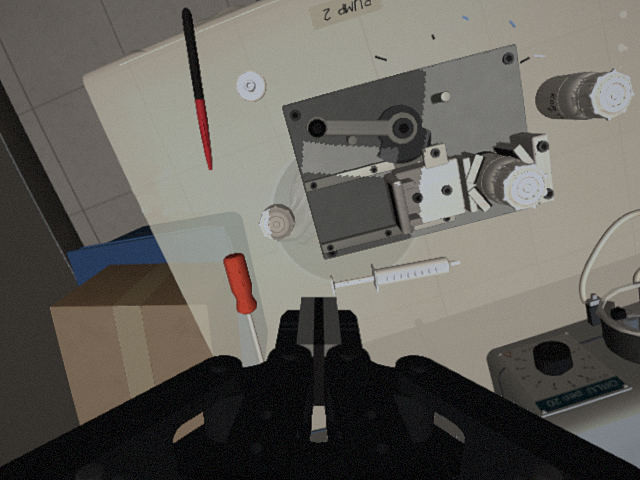

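The lever is back at the inner stop, with the post at (315,129). The cam lies behind the follower block at (433,153) and the jaw is closed on the bottle. Nothing else moved, so I hand in.

```bash
python3 -c "
from cell import env
print(env.close_job())"
```

```text
the job is handed in; nothing more can be done
None
```

I handed the job in at about 28 s: the slide was pushed to its hard end with the jaw closed on the bottle, and the lever was swung back to its inner stop with the cam behind the follower; no verdict came back.

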